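Bring the loose bearing ball to its vial in the pouring dish

TASK

In the rack of ball vials on the worktop the open green-banded vial has tipped over against the guard rod: stand it upright in the lane beside its neighbours and let go of it. Then take the pouring dish by its black handle, lift it and turn it level through about a quarter turn so that its lip points straight across the rack, away from the robot, with the loose steel ball staying near the middle of the dish all the way, and bring the tip of the lip just above the middle of the open vial's mouth, clear of vials and rack. Do not pour: finish while still holding the dish there, level and still, because I want to gauge the ball before it goes in; leave the capped vials, the green cap and the blue carton alone.

Things in the scene. Friction and masses are not known exactly. Their poses are not given: they have to be found in the camera images.
- rack: Fixed wooden lane for 3 vials (88 mm apart along y, random order), 96 (x) x 290 (y) mm. Origin: centre of its underside, on the worktop; x across the lane, away from the robot; y along it. Lane floor at z = 8 mm. Guard rod, 6 mm thick, along y at x = -35, z = 44 mm. Back board from x = 38 mm, 42 mm high. End cheeks inside y = +-135 mm, 30 mm high, 52 mm at the rod.
- open_vial: Clear tube without cap, green band round its foot, straight, 38 mm outside diameter, 80 mm tall, 60 g. Origin: centre of its underside; z: axis from foot to mouth. It leans about 36 degrees to rack -x over the guard rod, front foot edge on the lane floor at rack x = -5 mm. Upright its origin is at rack z = 8 mm, about x = 14 mm if turned up about that edge.
- vial_mouth (a point): Centre of the open vial's mouth, 80 mm from its underside along its axis; the mouth is 33 mm wide.
- red_vial: Closed vial full of balls with red band and red cap, 38 mm diameter (cap 41 mm), 84 mm tall, standing in the lane. Origin: centre of its underside. Leave alone.
- blue_vial: Closed vial full of balls with blue band and blue cap, 38 mm diameter (cap 41 mm), 84 mm tall, standing in the lane. Origin: centre of its underside. Leave alone.
- dish: Shallow round metal pan, 104 mm across the rim, 18 mm high, lip at +x, black handle at -x, 0.14 kg. Origin: centre of its underside; z up. At the start it stands on the worktop, lip to the robot's left. Dished to a radius of 130 mm: the ball rolls 2 mm off the middle per degree of tilt.
- dish_centre (a point): Middle of the dish's inner floor, 6 mm above the dish's underside; axes as the dish.
- dish_lip (a point): Tip of the pouring lip, on its upper face: 66 mm from the dish's axis along +x, 15 mm above the underside; the lip is 26 mm wide and 2 mm thick.
- dish_handle (a point): Grip point in the handle: 85 mm from the dish's axis along -x, 20 mm above the underside. The handle is a bar along x (from 59 to 125 mm from the axis), 14 mm wide (y) and 18 mm high (11 to 29 mm above the underside), to be pinched across y from above.
- ball_center (a point): Centre of the loose steel ball, 20 mm diameter, 33 g, rolling freely in the dish; at rest in the middle it is 10 mm above dish_centre.
- green_cap: Green screw cap of the open vial, 41 mm diameter, 18 mm high, lying on the worktop. Origin: centre of its underside. Leave alone.
- blue_carton: Small blue bearing carton 50 x 50 x 18 mm lying on the worktop. Origin: centre of its underside. Leave alone.
Things that resemble listed ones, but are neither listed nor needed, are in the scene too. Leave any yellow look-alike of the open_vial alone.

How it is judged:
By the outcome, as a careful person would: the job done as asked, in the order asked, and still so for the second after the job is handed in, while the arm keeps its last pose, push and grip.
It also fails if it takes over 64 s, if anything falls off the work surface, if the arm or the gripper's body presses on something with over 40 N, if the wrist force passes 120 N, or if a joint passes its speed limit or range.

ROBOT

A 6-joint arm with a two-finger parallel gripper is mounted at the origin on a cart in front of the work surface, level with it; the furniture and walls round the work are solid. World frame = base frame: x ahead of the robot, y to its left, z up, the work surface at z = 0. Lengths are in m, angles in rad, forces in N, time in s.
With the tool pointing down it reaches from about 0.35 to 0.875 m from the base axis. Payload 4.2 kg.
Tool frame: the origin (TCP) lies between the finger pads; the fingertips stand 14 mm ahead of it and the grasp point (between the pads) lies 5 mm behind it; z points along the fingers, y is the line along which they close (so a half turn about z gives the same grasp; the last joint's range is limited). The gripper opens to 85 mm and grips with 20 to 120 N. Pads are 22 mm wide; open, the fingers measure 114 mm over their backs; the gripper's body (76 mm by 85 mm) begins 54 mm behind the grasp point. The pads swing forward as they close: fully open they stand 13 mm farther back than shut.
Start: joints at [-1.047, 0.385, 0.008, 0, -1.194, -0.259], TCP at [0.164, -0.603, 0.245] pointing down, gripper open.
Joint ranges: [-3.14, 3.14], [-1.21, 2.06], [-1.07, 1.41], [-3.16, 2.05], [-2.99, -0.16], [-3.1, 3.1]. Speed limits (rad/s): [2.79, 2.79, 3.14, 3.14, 3.14, 3.14].

INTERFACE

Orientations are given as a unit quaternion [x, y, z, w].
In Python, from bench import manip gives the robot as it stands. Calls block until the motion is done:
- manip.reach(position, orientation): joint-space move of the TCP to a pose.
- manip.move_l(position, v=0.15, rot=None): straight line of the TCP; rot=None keeps the orientation; v is the mean speed in m/s.
- manip.move_joints(angles): joint-space move.
- manip.open_gripper() and manip.close(): open the fingers fully, or close them until they stop; the grip force is fixed at half the most.
- manip.dwell(seconds).
- manip.ik(position, orientation): joint angles nearest the present ones, or None.
- manip.read_state(): the state.
- manip.grab_frame(name): name is "scene" or "top"; returns a dict with "image" (384x512x3 uint8, red, green, blue), "intrinsics" (3x3 intrinsics, pixels), "dist" ([k1, k2, p1, p2, k3] as OpenCV has them; the pictures are not rectified), "eye" and "rotation" of the camera in the world. Camera axes: x right, y down, z forward; pixel columns grow to the right and rows downward; lengths in m; the calibration is good to about 2 mm. A picture is of the moment at which its call begins. There is no depth.
A pose or a line that the arm cannot do raises manip.Unreachable and nothing moves.
- manip.finish_job(): hands the job in; it is judged then, once.
Trained networks look in a picture, given as the dict that the camera call returned (one of the last four; its "shot" number tells which), for a name from the list of things; names that differ only in an ending like _2 or _b are one class to them, and where a whole thing is asked for, a point or a joint stands for the part that bears it (a point fixed in the world has none). Each returns a list of dicts, best first, with "score" (0 to 1); they miss things now and then, are a little off and sometimes report something else, mostly with a low value. They report only what shows in the picture. A call takes as long as a camera call. They do not tell look-alikes from the thing itself.
- manip.spot_in(picture, target): "point" ([column, row] in pixels, amid what is visible of it).
The state is a dict: "clock": time; "joint_positions": joint angles; "qvel": joint speeds; "tau": joint torques, N m; "ee_pos": TCP position; "ee_rot": TCP orientation; "contact_force": force on the tool from outside, world axes, zero at the start; "ft_torque": the same for the moment, N m; "opening": finger opening in m; "grip_force": force on a finger pad.
Only numpy, scipy, OpenCV 4.12 (cv2) and the standard library are available. Lean on these libraries where they do the work, as an engineer would, in place of code of your own. Each camera call takes 0.05 s, during which the arm holds its last target. There are 200 camera calls.

## Working session

There is one attempt and no reset: what is moved stays moved. The work goes in short steps, each a Python script; the robot and the scene stay as the last script left them, time stands still between calls to the robot, and variables do not carry over. Pictures are saved under pics/ and viewed, at most 10 in all, crops included, and the job is handed in when it is done.

```bash
ls; mkdir -p pics; python3 - <<'E'
from bench import manip
import cv2
for n in ("scene","top"):
    f=manip.grab_frame(n); cv2.imwrite(f"pics/{n}0.png",f["image"][:,:,::-1])
    print(n,f["intrinsics"],f["dist"],f["eye"],f["rotation"])
    for t in ("rack","open_vial","vial_mouth","red_vial","blue_vial","dish","dish_centre","dish_lip","dish_handle","ball_center","green_cap","blue_carton"):
        print(t,[(d["point"],round(d["score"],2)) for d in manip.spot_in(f,t)][:3])
print(manip.read_state())
E
```

```text
pics
scene [[430.3636517    0.         256.74322673]
 [  0.         430.3636517  190.84413454]
 [  0.           0.           1.        ]] [-0.1528954  0.         0.         0.         0.       ] [-0.07075013  0.57708939  0.94798832] [-0.37487295  0.84799485 -0.34639157  0.14278613]
rack [([225.1, 193.0], 0.88)]
open_vial [([169.2, 221.4], 0.94), ([239.4, 178.8], 0.79), ([312.2, 168.3], 0.71)]
vial_mouth [([173.6, 219.6], 0.79), ([309.8, 167.0], 0.74), ([240.4, 181.3], 0.71)]
red_vial [([211.5, 188.8], 0.83)]
blue_vial [([250.3, 165.5], 0.71), ([208.9, 189.2], 0.46)]
dish [([327.2, 204.2], 0.68)]
dish_centre [([324.7, 204.1], 0.93)]
dish_lip [([325.6, 200.8], 0.7)]
dish_handle [([325.4, 204.2], 0.95)]
ball_center []
green_cap [([252.0, 237.8], 0.45)]
blue_carton [([222.9, 278.1], 0.55)]
top [[420.67514523   0.         254.83747311]
 [  0.         420.67514523 182.44088439]
 [  0.           0.           1.        ]] [-0.15323119  0.          0.          0.          0.        ] [0.34592824 0.00160253 1.06455093] [-0.69428498  0.71287994 -0.07327556  0.0663419 ]
rack [([260.3, 151.4], 0.
[... 586 characters left out ...]
sitions': array([-1.04737830e+00,  3.84676101e-01,  7.94080652e-03,  1.75220599e-06,
       -1.19405419e+00, -2.58602018e-01]), 'qvel': array([ 3.93309829e-04, -1.78461003e-04,  1.81687131e-03,  8.71470143e-04,
       -1.26825556e-03,  3.65571787e-05]), 'tau': array([ 1.78806376e-04, -3.92092180e+01,  1.88621646e+01,  4.19079691e+00,
       -4.85126166e-04, -8.58562032e-06]), 'ee_pos': array([ 0.16360234, -0.6031869 ,  0.24534278]), 'ee_rot': array([-1.32021769e-01,  9.91246817e-01, -3.47185570e-06,  5.50056363e-07]), 'contact_force': array([ 0.34676563,  0.52403257, -0.23420631]), 'ft_torque': array([-0.00143295, -0.00262001,  0.04838891]), 'grip_force': 0.0, 'opening': 0.08503511380803797}
```

```bash
python3 - <<'E'
import cv2
a=cv2.imread("pics/top0.png")
cv2.imwrite("pics/top0z.png",cv2.resize(a[90:300,110:390],(800,600),interpolation=cv2.INTER_CUBIC))
a=cv2.imread("pics/scene0.png")
cv2.imwrite("pics/scene0z.png",cv2.resize(a[110:320,120:400],(800,600),interpolation=cv2.INTER_CUBIC))
E
```

```text
(no output)
```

View pics/top0z.png

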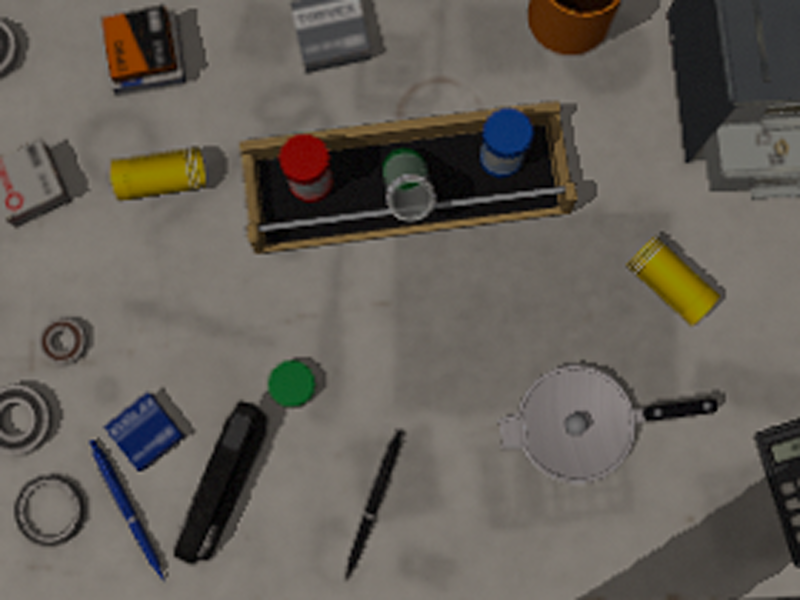

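View pics/scene0z.png

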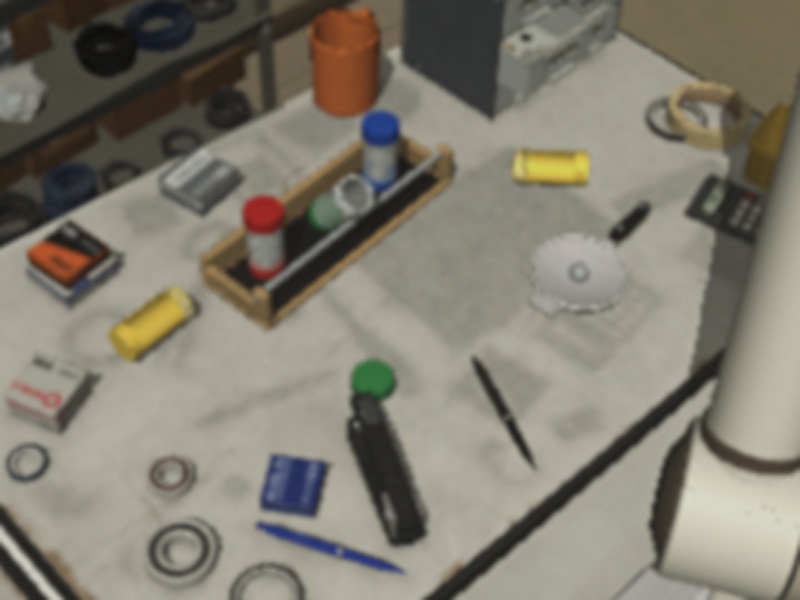

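View pics/top0.png

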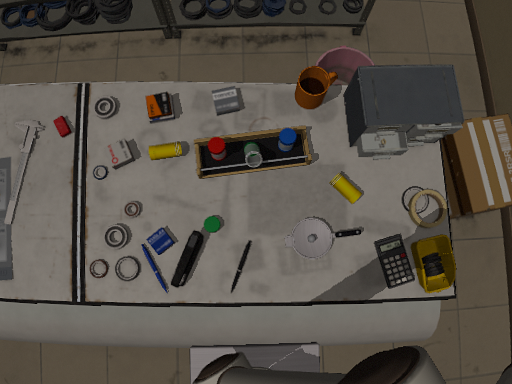

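The vial meant is the clear one with the green foot in the middle of the rack at top-view px (251,154), leaning toward the robot. The yellow tubes at (167,150) and (345,189) are look-alikes. In the enlarged crop the green band, the open mouth and the lean over the rod all match. The dish is at (313,237) with its handle to the right (robot's right). Next I enlarge for a precise fit.

```bash
python3 - <<'E'
import cv2,numpy as np
a=cv2.imread("pics/top0.png");b=cv2.imread("pics/scene0.png")
t=cv2.resize(a[120:185,185:319],None,fx=5.9,fy=5.9,interpolation=cv2.INTER_CUBIC)  # 790x383
d=cv2.resize(a[205:270,275:370],None,fx=3,fy=3,interpolation=cv2.INTER_CUBIC)
out=np.zeros((600,800,3),np.uint8); out[:t.shape[0],:t.shape[1]]=t; out[390:390+d.shape[0],:d.shape[1]]=d
s=cv2.resize(b[145:230,185:285],None,fx=2.4,fy=2.4,interpolation=cv2.INTER_CUBIC); out[390:390+s.shape[0],300:300+s.shape[1]]=s
s=cv2.resize(b[175:225,295:355],None,fx=4,fy=4,interpolation=cv2.INTER_CUBIC); out[390:390+s.shape[0],555:555+s.shape[1]]=s
out=np.clip(out*1.4,0,255).astype(np.uint8)
cv2.imwrite("pics/mos.png",out)
E
```

```text
(no output)
```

View pics/mos.png

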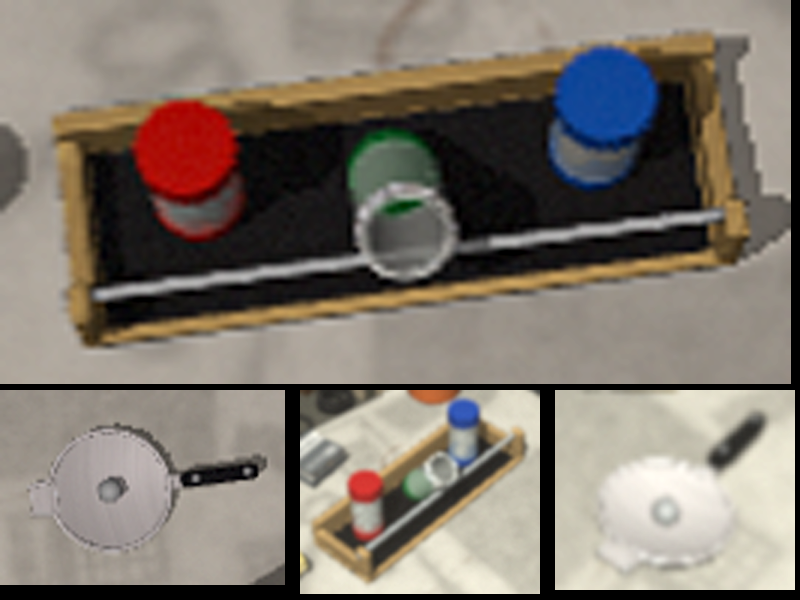

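```bash
cat > h.py <<'E'
import numpy as np, cv2
from scipy.spatial.transform import Rotation as R
def proj(f,P):
    Rc=R.from_quat(f["rotation"]).as_matrix().T if np.size(f["rotation"])==4 else np.array(f["rotation"]).T
    return cv2.projectPoints(np.atleast_2d(np.asarray(P,float)),cv2.Rodrigues(Rc)[0],-Rc@np.array(f["eye"]),np.array(f["intrinsics"]),np.array(f["dist"]))[0][:,0]
def pose2(p,P):  # planar pose of body-frame points
    P=np.atleast_2d(np.asarray(P,float)); c,s=np.cos(p[2]),np.sin(p[2])
    return np.c_[p[0]+c*P[:,0]-s*P[:,1],p[1]+s*P[:,0]+c*P[:,1],P[:,2]]
E
python3 - <<'E'
from bench import manip
from h import *
from scipy.optimize import least_squares
T=manip.grab_frame("top");S=manip.grab_frame("scene")
def px(uv,o,f,off): return (np.array(uv,float)-off+.5)/f-.5+o
rt=px([(53,117),(715,36),(93,296),(722,214),(407,230)],(185,120),5.9,(0,0))
rP=np.array([(48,145,42),(48,-145,42),(-35,135,44),(-35,-135,44),(-36.6,0,83.9)])/1e3
rs=px([(370,545),(513,436),(440,468)],(185,145),2.4,(300,390)); 
def fit(Pt,pt,Ps,ps,x0,ws=.5):
    fun=lambda p:np.r_[(proj(T,pose2(p,Pt))-pt).ravel(),ws*(proj(S,pose2(p,Ps))-ps).ravel()]
    r=least_squares(fun,x0,loss="soft_l1"); print(r.x,np.round(fun(r.x).reshape(-1,2),2).tolist()); return r.x
rack=fit(rP,rt,rP[2:],rs,[.5,0,.1])
# caps
for n,u in (("red",(187,149)),("blue",(606,96))):
    q=px([u],(185,120),5.9,(0,0)); 
    r=least_squares(lambda x:(proj(T,pose2(rack,[[x[0],x[1],.092]]))-q).ravel(),[.014,0]); print(n,r.x)
# dish: rim centre, ball, handle end top, lip tip
dP=np.array([(0,0,18),(0,0,16),(-125,0,22),(66,0,15)])/1e3
dt=px([(112,489),(110,491),(264,468),(30,497)],(275,205),3,(0,390))
ds=px([(666,511),(763,420)],(295,175),4,(555,390))
dish=fit(dP,dt,dP[1:3],ds,[.35,-.15,1.6])
np.savez("fit.npz",rack=rack,dish=dish)
# overlay
def draw(f,name):
    im=cv2.resize(f["image"][:,:,::-1],None,fx=4,fy=4,interpolation=cv2.INTER_CUBIC)
    def line(P,c):
        q=(proj(f,P)*4+1.5).astype(int); cv2.polylines(im,[q.reshape(-1,1,2)],False,c,1)
    line(pose2(rack,[(.048,.145,.042),(.048,-.145,.042)]),(0,255,255)); line(pose2(rack,[(-.035,.135,.044),(-.035,-.135,.044)]),(0,255,0))
    line(pose2(rack,[(-.048,.145,0),(-.048,-.145,0),(.048,-.145,0)]),(255,0,255))
    a=np.linspace(0,2*np.pi,40); ax=np.array([-.588,0,.809]);e=np.array([.809,0,.588])
    for h in (0,.08): line(pose2(rack,[np.array([.0104,0,.0192])+h*ax+.019*(np.cos(t)*e+np.sin(t)*np.array([0,1,0])) for t in a]),(0,0,255))
    line(pose2(dish,np.c_[.052*np.cos(a),.052*np.sin(a),0*a+.018]),(0,0,255))
    for w in (-.007,.007): line(pose2(dish,[(-.059,w,.029),(-.125,w,.029)]),(0,255,0))
    line(pose2(dish,[(.066,-.013,.015),(.066,.013,.015)]),(0,255,0))
    return im
t=draw(T,"t")[480:1080,760:1480]; s=draw(S,"s")[560:920,720:1440]
cv2.imwrite("pics/ovt.png",t); cv2.imwrite("pics/ovs.png",s)
E
```

```text
[ 0.63487175 -0.00681422  0.10465412] [[-0.42, -0.48], [0.01, -0.77], [-0.03, 0.03], [0.23, 0.36], [0.59, 0.98], [-1.55, 1.21], [-0.34, -0.24], [0.4, -0.23]]
red [0.00943335 0.08586845]
blue [ 0.00968821 -0.0869665 ]
[ 0.41190355 -0.14969969  1.6568525 ] [[-0.11, -0.06], [0.45, -0.67], [-1.53, 0.82], [0.88, 0.46], [-0.48, -0.21], [-0.56, -0.41]]
```

View pics/ovt.png

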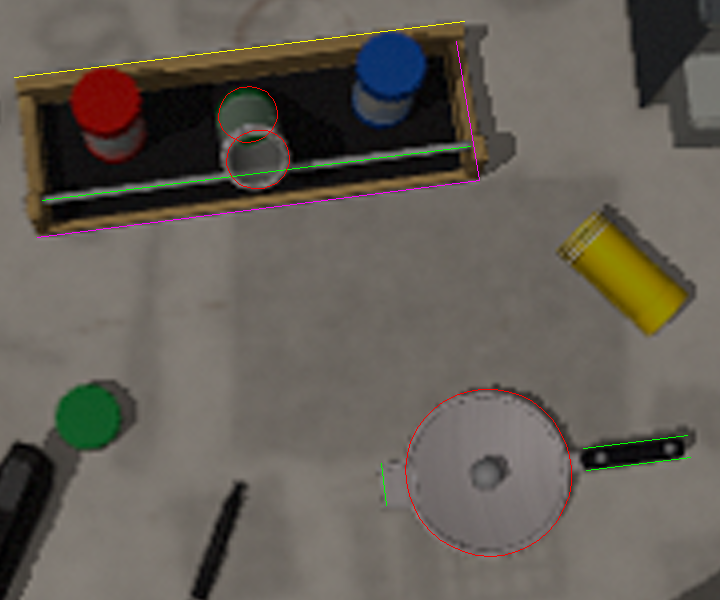

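View pics/ovs.png

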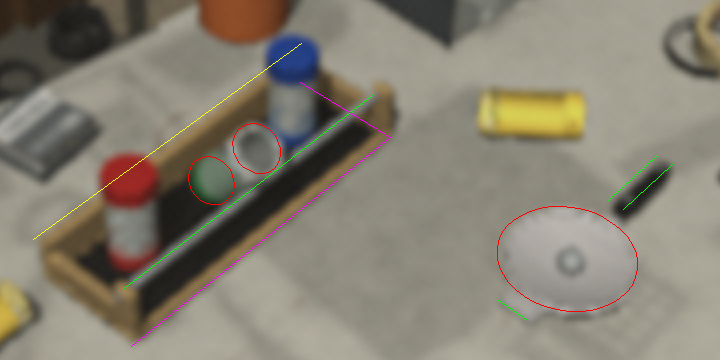

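Overlays match in both views, so I go for the vial.

```bash
cat >> h.py <<'E'
F=np.load("fit.npz") if __import__("os").path.exists("fit.npz") else None
def tool(yaw,tilt=0):  # y_tool = yaw+90deg, tool z tilted from down toward yaw direction
    return (R.from_euler("z",yaw)*R.from_euler("y",-tilt)*R.from_matrix(np.diag([-1,1,-1.]))).as_quat()
E
python3 - <<'E'
from bench import manip
from h import *
rack=F["rack"];th=np.radians(36);yv=.001
ax=np.array([-np.sin(th),0,np.cos(th)]);foot=np.array([.0104,yv,.0192])
W=lambda P:pose2(rack,[P])[0]
q=tool(rack[2],th);qu=tool(rack[2]);print(R.from_quat(q).as_matrix().round(2).tolist())
s=.053
pre=W(foot+(s+.09)*ax);g=W(foot+s*ax);up=W([.014,yv,.008+s+.008])
d=F["dish"]
for n,p,o in (("pre",pre,q),("g",g,q),("up",up,qu),("dg",pose2(d,[[-.085,0,.019]])[0],tool(d[2])),("fin",W([.014-.151,0,.1]),qu)):
    print(n,p.round(3),np.round(manip.ik(p,o),2))
manip.reach(pre,q); manip.move_l(g,v=.08)
st=manip.read_state();print(st["clock"],st["contact_force"])
manip.close()
st=manip.read_state();print(st["clock"],st["opening"],st["grip_force"],st["contact_force"])
a=manip.grab_frame("top")["image"][120:190,190:310];b=manip.grab_frame("scene")["image"][130:230,180:300]
im=np.vstack([cv2.resize(a,None,fx=4,fy=4),cv2.resize(b,(480,310))]);cv2.imwrite("pics/g.png",im[:,:,::-1])
E
```

```text
[[-0.8, -0.1, 0.58], [-0.08, 0.99, 0.06], [-0.59, -0.0, -0.81]]Traceback (most recent call last):
  File "<stdin>", line 11, in <module>
    return _wrapfunc(a, 'round', decimals=decimals, out=out)
    return _wrapit(obj, method, *args, **kwds)
    result = getattr(arr, method)(*args, **kwds)
TypeError: unsupported operand type(s) for *: 'NoneType' and 'float'
```

```bash
python3 - <<'E'
from bench import manip
from h import *
rack=F["rack"];yv=.001
ax=np.array([-np.sin(.628),0,np.cos(.628)]);foot=np.array([.0104,yv,.0192])
W=lambda P:pose2(rack,[P])[0]
ik=lambda p,o:(lambda r:None if r is None else np.round(r,2).tolist())(manip.ik(p,o))
d=F["dish"];flip=R.from_euler("z",np.pi)
for f in (0,1):
    for n,p,yaw,t in [(f"g{t}",foot+.053*ax,0,np.radians(t)) for t in (36,30,25,20,10,0)]+[("up",np.array([.014,yv,.069]),0,0),("fin",np.array([-.137,0,.1]),0,0)]:
        q=R.from_quat(tool(rack[2]+yaw,t)); q=(q*flip if f else q).as_quat()
        zt=R.from_quat(q).as_matrix()[:,2]
        print(n,f,ik(W(p),q), "pre50",ik(W(p)-.05*zt,q),"pre90",ik(W(p)-.09*zt,q) is not None)
    q=R.from_quat(tool(d[2])); q=(q*flip if f else q).as_quat()
    print("dish",f,ik(pose2(d,[[-.085,0,.019]])[0],q))
E
```

```text
g36 0 None pre50 None pre90 False
g30 0 None pre50 None pre90 False
g25 0 None pre50 None pre90 True
g20 0 [0.26, 0.45, -0.6, 0.3, -0.19, -2.01] pre50 [0.28, 0.35, -0.56, 0.19, -0.32, -1.92] pre90 True
g10 0 [0.26, 0.49, -0.39, 0.05, -0.52, -1.77] pre50 [0.27, 0.41, -0.36, 0.05, -0.63, -1.77] pre90 True
g0 0 [0.25, 0.55, -0.24, 0.0, -0.79, -1.72] pre50 [0.25, 0.49, -0.19, 0.0, -0.89, -1.72] pre90 True
up 0 [0.24, 0.59, -0.14, 0.0, -0.85, -1.71] pre50 [0.24, 0.53, -0.09, 0.0, -0.95, -1.71] pre90 True
fin 0 [0.28, 0.34, -0.49, 0.0, -0.75, -1.75] pre50 [0.28, 0.27, -0.43, 0.0, -0.87, -1.75] pre90 True
dish 0 [-0.17, 0.45, -0.61, 0.0, -0.52, 0.26]
g36 1 None pre50 None pre90 False
g30 1 None pre50 None pre90 False
g25 1 None pre50 None pre90 True
g20 1 [0.26, 0.45, -0.6, 0.3, -0.19, 1.13] pre50 [0.28, 0.35, -0.56, 0.19, -0.32, 1.23] pre90 True
g10 1 [0.26, 0.49, -0.39, 0.05, -0.52, 1.37] pre50 [0.27, 0.41, -0.36, 0.05, -0.63, 1.37] pre90 True
g0 1 [0.25, 0.55, -0.24, 0.0, -0.79, 1.43] pre50 [0.25, 0.49, -0.19, 0.0, -0.89, 1.43] pre90 True
up 1 [0.24, 0.59, -0.14, 0.0, -0.85, 1.43] pre50 [0.24, 0.53, -0.09, 0.0, -0.95, 1.43] pre90 True
fin 1 [0.28, 0.34, -0.49, 0.0, -0.75, 1.39] pre50 [0.28, 0.27, -0.43, 0.0, -0.87, 1.39] pre90 True
dish 1 [-0.17, 0.45, -0.61, -0.0, -0.52, -2.88]
```

The wrist can't tilt 36° forward, so I grip with the tool tilted 18° (pinch axis along the lane) and end at −18°.

```bash
python3 - <<'E'
from bench import manip
from h import *
rack=F["rack"];th=np.radians(36);yv=.001
W=lambda P:pose2(rack,[P])[0]
def pose(lean,edge,rel=np.radians(18),s=.055,back=0):
    ax=np.array([-np.sin(lean),0,np.cos(lean)]);e=np.array([np.cos(lean),0,np.sin(lean)])
    G=np.array(edge)+.019*e+s*ax; q=tool(rack[2],lean-rel); z=R.from_quat(q).as_matrix()[:,2]
    return W(G)+(.005-back)*z,q
E0=np.array([-.005,yv,.008]);U=np.array([0,0,.008])
pre=pose(th,E0,back=.09);g=pose(th,E0)
seq=[pose(th,E0+U)]+[pose(a*th,E0+U) for a in (.67,.33,0)]+[pose(0,E0+[0,0,.001])]
for p in [pre,g]+seq: print(np.round(p[0],3),np.round(manip.ik(*p),2))
manip.reach(*pre); manip.move_l(g[0],v=.08)
st=manip.read_state();print(st["clock"],st["contact_force"])
manip.close()
st=manip.read_state();print(st["clock"],st["opening"],st["grip_force"],st["contact_force"])
a=manip.grab_frame("top")["image"][120:190,190:310];b=manip.grab_frame("scene")["image"][130:230,180:300]
im=np.vstack([cv2.resize(a,(480,280)),cv2.resize(b,(480,310))]);cv2.imwrite("pics/g.png",im[:,:,::-1])
E
```

```text
[ 0.587 -0.011  0.145] [ 0.28  0.3  -0.5   0.12 -0.47 -1.85]
[ 0.614 -0.008  0.059] [ 0.27  0.46 -0.54  0.19 -0.26 -1.92]
[ 0.614 -0.008  0.067] [ 0.27  0.45 -0.53  0.18 -0.29 -1.9 ]
[ 0.625 -0.007  0.069] [ 0.25  0.51 -0.29  0.03 -0.66 -1.74]
[ 0.636 -0.006  0.069] [ 0.24  0.61 -0.08 -0.02 -0.98 -1.69]
[ 0.647 -0.005  0.066] [ 0.23  0.73  0.11 -0.04 -1.27 -1.67]
[ 0.647 -0.005  0.059] [ 0.23  0.73  0.11 -0.04 -1.26 -1.67]
5.275 [-0.271886    0.61897434 -0.7947784 ]
5.7833 0.03579361842820938 61.69562572147697 [-1.48871169 -0.01231797  1.21862464]
```

View pics/g.png

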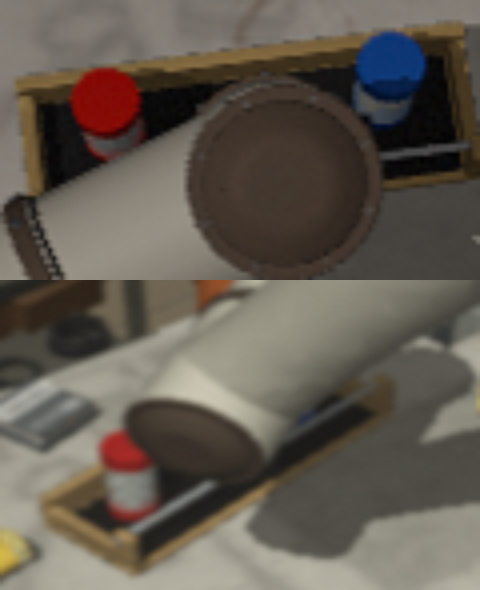

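The arm hides the vial, but the grip stopped at 36 mm with 62 N, so it is held. Standing it up now.

```bash
python3 - <<'E'
from bench import manip
from h import *
rack=F["rack"];th=np.radians(36);yv=.001
W=lambda P:pose2(rack,[P])[0]
def pose(lean,edge,rel=np.radians(18),s=.055,back=0):
    ax=np.array([-np.sin(lean),0,np.cos(lean)]);e=np.array([np.cos(lean),0,np.sin(lean)])
    G=np.array(edge)+.019*e+s*ax; q=tool(rack[2],lean-rel); z=R.from_quat(q).as_matrix()[:,2]
    return W(G)+(.005-back)*z,q
E0=np.array([-.005,yv,.008]);U=np.array([0,0,.008])
def fc(n):
    st=manip.read_state();print(n,round(st["clock"],2),st["opening"].__round__(4),st["contact_force"].round(1))
for a in (1,.67,.33,0):
    p,q=pose(a*th,E0+U); manip.move_l(p,v=.04,rot=q); fc(a)
f0=manip.read_state()["contact_force"][2]
for h in (.003,.002,.001,0,-.001,-.002):
    p,q=pose(0,E0+[0,0,h]); manip.move_l(p,v=.02); fc(h)
    if manip.read_state()["contact_force"][2]-f0>4: break
a=manip.grab_frame("top")["image"][110:190,190:310];b=manip.grab_frame("scene")["image"][130:230,180:300]
im=np.vstack([cv2.resize(a,(420,280)),cv2.resize(b,(420,310))]);cv2.imwrite("pics/u.png",im[:,:,::-1])
E
```

```text
1 6.23 0.0357 [-0.3 -0.6  0.1]
0.67 6.72 0.036 [ 0.4  0.4 -1.2]
0.33 7.15 0.0358 [-0.2 -0.1 -1.6]
0 7.58 0.0356 [-0.2  0.1 -0.5]
0.003 7.97 0.0356 [-0.6 -0.2 -0.5]
0.002 8.22 0.0355 [-0.6  0.8 -0.9]
0.001 8.47 0.0357 [-0.2 -0.9 -0.2]
0 8.72 0.0353 [ 0.4 -0.1  2. ]
-0.001 8.97 0.0357 [-0.6 -0.1  4.5]
```

View pics/u.png

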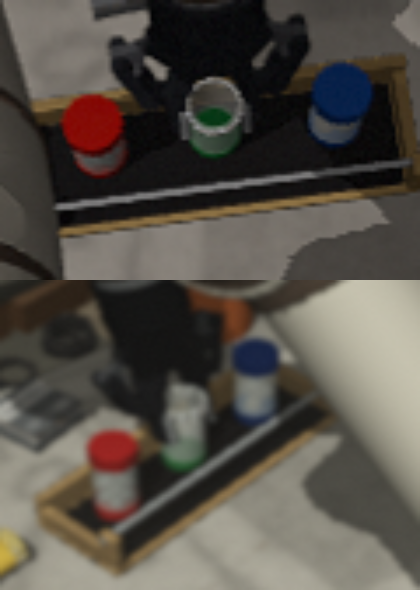

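The vial stands in line with its neighbours (foot on the floor, contact at the expected height). I release, retreat, check, and go over the dish handle.

```bash
python3 - <<'E'
from bench import manip
from h import *
st=manip.read_state();z=R.from_quat(st["ee_rot"]).as_matrix()[:,2]
manip.open_gripper()
manip.move_l(st["ee_pos"]-.13*z,v=.1)
d=F["dish"]; q=tool(d[2]); p=pose2(d,[[-.087,0,.019]])[0]
print(p,manip.ik(p,q).round(2))
manip.reach(p+[0,0,.1],q)
print(manip.read_state()["clock"])
T=manip.grab_frame("top");S=manip.grab_frame("scene")
for f in (T,S): print([(x["point"],round(x["score"],2)) for x in manip.spot_in(f,"vial_mouth")],[(x["point"],round(x["score"],2)) for x in manip.spot_in(f,"ball_center")])
W=lambda P:pose2(F["rack"],P)
print("exp",proj(T,W([[.014,.001,.088]])),proj(S,W([[.014,.001,.088]])))
a=np.linspace(0,2*np.pi,40)
def crop(f,r,sz):
    im=cv2.resize(f["image"],None,fx=6,fy=6,interpolation=cv2.INTER_CUBIC)
    for h in (.008,.088): cv2.polylines(im,[(proj(f,W(np.c_[.014+.019*np.cos(a),.001+.019*np.sin(a),0*a+h]))*6+2.5).astype(int).reshape(-1,1,2)],True,(255,0,0),1)
    return cv2.resize(im[6*r[0]:6*r[1],6*r[2]:6*r[3]],sz)
c=np.hstack([crop(T,(115,185,220,290),(400,400)),crop(S,(150,210,205,265),(400,400))])
e=cv2.resize(np.ascontiguousarray(T["image"][190:280,270:390]),(266,200));e2=cv2.resize(S["image"][160:240,280:380],(266,200))
out=np.zeros((600,800,3),np.uint8);out[:400]=c;out[400:,:266]=e;out[400:,300:566]=e2
cv2.imwrite("pics/v.png",out[:,:,::-1])
E
```

```text
[ 0.4193812  -0.23637774  0.019     ] [-0.17  0.45 -0.6   0.   -0.52  0.26]
12.775
[([249.2, 143.6], 0.83), ([166.2, 149.1], 0.61), ([340.9, 177.6], 0.51)] []
[([175.0, 222.8], 0.9), ([312.3, 167.6], 0.88), ([231.5, 179.4], 0.8)] []
exp [[251.01727791 139.11114098]] [[230.85860851 167.81132522]]
```

View pics/v.png

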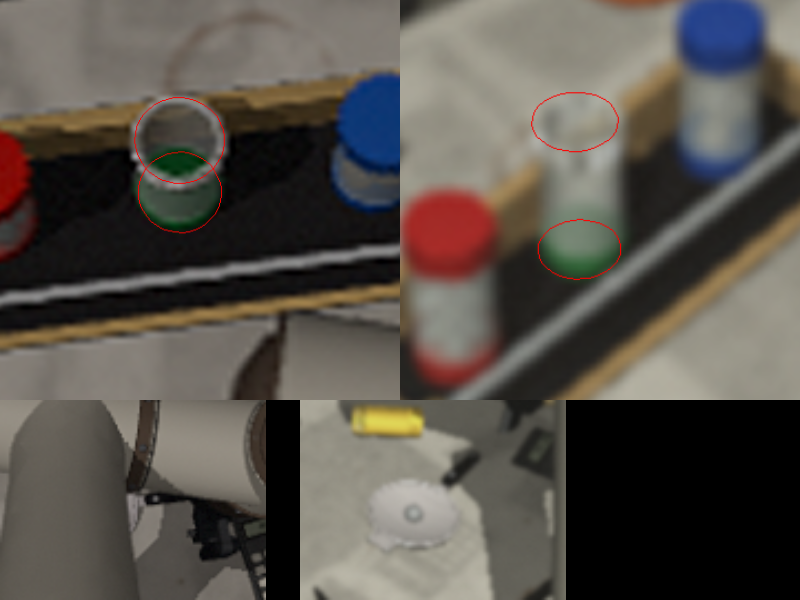

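The vial stands upright and both views match the expected outline; its mouth is at rack (14, 1, 88) mm. Now the dish.

```bash
python3 - <<'E'
from bench import manip
from h import *
st=manip.read_state();p=st["ee_pos"].copy();d=F["dish"]
p=pose2(d,[[-.085,0,.019]])[0]
manip.move_l(p,v=.08); manip.close()
st=manip.read_state();print(st["clock"],st["opening"],st["grip_force"],st["contact_force"].round(1),st["ft_torque"].round(2))
manip.dwell(.5)
manip.move_l(p+[0,0,.03],v=.015); manip.dwell(.3)
st=manip.read_state();print(st["clock"],st["opening"],st["contact_force"].round(1),st["ft_torque"].round(2))
S=manip.grab_frame("scene")
print([(t,[(x["point"],round(x["score"],2)) for x in manip.spot_in(S,t)][:1]) for t in("dish_centre","ball_center","dish_lip")])
a=np.linspace(0,2*np.pi,40);im=cv2.resize(S["image"],None,fx=8,fy=8,interpolation=cv2.INTER_CUBIC)
def ln(P,c): cv2.polylines(im,[(proj(S,pose2(d,P)+[0,0,.03])*8+3.5).astype(int).reshape(-1,1,2)],False,c,1)
ln(np.c_[.052*np.cos(a),.052*np.sin(a),0*a+.018],(255,0,0));ln([(.066,-.013,.015),(.066,.013,.015)],(0,255,0));ln(np.c_[.01*np.cos(a),.01*np.sin(a),0*a+.016],(0,0,255))
cv2.imwrite("pics/d.png",im[8*160:8*230,8*290:8*370][:,:,::-1])
E
```

```text
15.125 0.013008834278568982 60.26665806770325 [-0.4  0.6  1.6] [ 0.2   0.08 -0.01]
18.075 0.01282854385347698 [-1.1 -0.5 -1.7] [-0.09 -0.04 -0.01]
[('dish_centre', [([322.2, 202.6], 0.75)]), ('ball_center', [([232.0, 176.9], 0.75)]), ('dish_lip', [([319.2, 199.4], 0.63)])]
```

View pics/d.png

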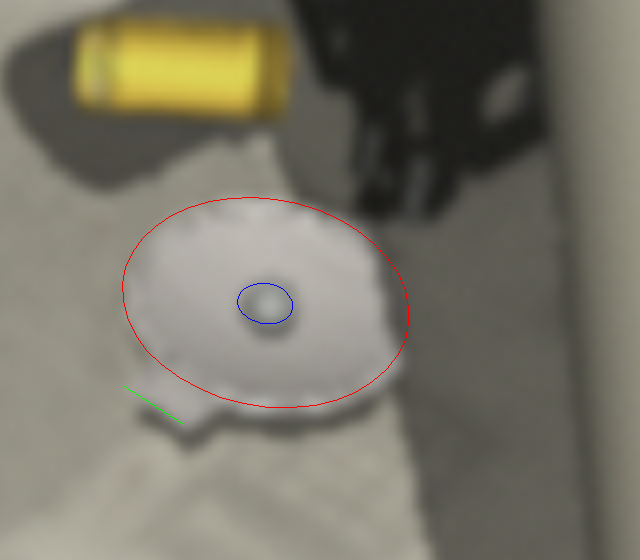

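Held at 13 mm with the 1.7 N weight carried and the ball near the middle. Possibly there is a slight lip-down sag, which I'll measure at the far end. Lift and turn slowly.

```bash
python3 - <<'E'
from bench import manip
from h import *
rack=F["rack"];p=manip.read_state()["ee_pos"]
manip.move_l([p[0],p[1],.135],v=.03); manip.dwell(.2)
t=pose2(rack,[[.014-.151,.001,.135]])[0]
manip.move_l(t,v=.04,rot=tool(rack[2])); manip.dwell(.8)
st=manip.read_state();print(st["clock"],st["ee_pos"],st["opening"])
T=manip.grab_frame("top");S=manip.grab_frame("scene")
cv2.imwrite("pics/rawT.png",T["image"][:,:,::-1]);cv2.imwrite("pics/rawS.png",S["image"][:,:,::-1])
for f in(T,S): print([(n,[(x["point"],round(x["score"],2)) for x in manip.spot_in(f,n)][:1]) for n in("dish_centre","ball_center","dish_lip")])
d=[*pose2(rack,[[.014-.066,.001,0]])[0][:2],rack[2]]
a=np.linspace(0,2*np.pi,40);o=[]
for f in(T,S):
    im=cv2.resize(f["image"],None,fx=7,fy=7,interpolation=cv2.INTER_CUBIC)
    def ln(P,c,q=d,h=.116): cv2.polylines(im,[(proj(f,pose2(q,P)+[0,0,h])*7+3).astype(int).reshape(-1,1,2)],False,c,1)
    ln(np.c_[.052*np.cos(a),.052*np.sin(a),0*a+.018],(255,0,0));ln([(.066,-.013,.015),(.066,.013,.015)],(0,255,0));ln(np.c_[.01*np.cos(a),.01*np.sin(a),0*a+.016],(0,0,255))
    c=proj(f,[[d[0],d[1],.134]])[0].astype(int);o.append(im[7*(c[1]-42):7*(c[1]+42),7*(c[0]-28):7*(c[0]+28)])
out=np.hstack([x[:588,:392] for x in o]);print(out.shape);cv2.imwrite("pics/f.png",out[:,:,::-1])
E
```

```text
28.15 [ 0.49851169 -0.02011968  0.13499654] 0.0126065163563383
[('dish_centre', [([287.7, 134.0], 0.72)]), ('ball_center', []), ('dish_lip', [([211.1, 226.0], 0.73)])]
[('dish_centre', [([243.8, 169.1], 0.96)]), ('ball_center', []), ('dish_lip', [([244.8, 169.4], 0.76)])]
(588, 784, 3)
```

View pics/f.png

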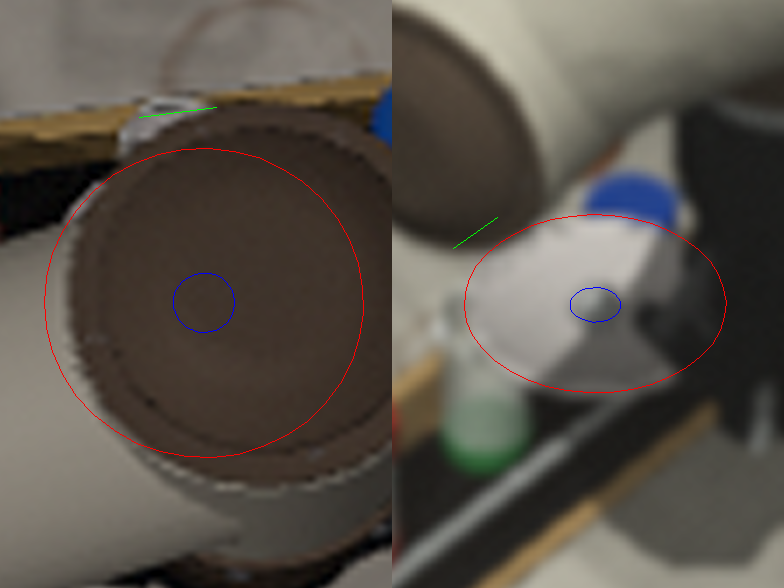

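The dish is over the rack with its lip along rack +x, and the ball is near its middle in the scene view (px ≈ (244,169)). The elbow hides most of the dish from the top. I won't view any more pictures, so I lower it to the final height and check numerically.

```bash
cat > rim.py <<'E'
from h import *
from scipy.ndimage import map_coordinates,gaussian_filter
def score(f,g,pose,z,pitch,ang,r=.052):
    P=np.c_[r*np.cos(ang),r*np.sin(ang),0*ang+.018]
    def px(k):
        Q=P*[k,k,1]; Q=Q.copy(); X=Q[:,0]+.085; Q[:,0],Q[:,2]=X*np.cos(pitch)-.085, Q[:,2]-X*np.sin(pitch)
        return proj(f,pose2(pose,Q)+[0,0,z])
    s=lambda k:map_coordinates(g,px(k).T[::-1],order=1)
    return np.mean(np.tanh((s(.97)-s(1.03))/15))
E
python3 - <<'E'
from bench import manip
from rim import *
import itertools
rack=F["rack"]
t=pose2(rack,[[.014-.151,.001,.101]])[0]
manip.move_l(t,v=.02); manip.dwell(.8)
st=manip.read_state();print(st["clock"],st["ee_pos"],st["contact_force"].round(1))
T=manip.grab_frame("top");S=manip.grab_frame("scene");np.save("S.npy",S["image"])
for f in(T,S): print([(n,[(x["point"],round(x["score"],2)) for x in manip.spot_in(f,n)][:2]) for n in("dish_centre","ball_center","dish_lip","vial_mouth")])
G=lambda im:gaussian_filter(im.astype(float).mean(2),.5)
rng=np.arange(-.005,.0051,.001);al=np.linspace(-np.pi,np.pi,90)
d=F["dish"]
for n,f in(("top0",T),("scene0",S)):
    g=G(cv2.imread(f"pics/{n}.png"))
    b=sorted(((score(f,g,[*pose2(d,[[x,y,0]])[0][:2],d[2]],0,0,al[np.abs(al)>.4]),x,y) for x in rng for y in rng),reverse=True)[:4];print(n,np.round(b,4).tolist())
g=G(S["image"]);vis=np.linspace(.4,3.0,50) # robot-left side of rim
print("angles",[(round(a,1),proj(S,pose2([*pose2(rack,[[-.052,.001,0]])[0][:2],rack[2]],[[.052*np.cos(a),.052*np.sin(a),.1]]))[0].round().tolist()) for a in(.4,1.5,3)])
b=sorted(((score(S,g,[*pose2(rack,[[-.052+x,.001+y,0]])[0][:2],rack[2]],.082,ph,vis),x,y,np.degrees(ph)) for x in rng for y in rng for ph in np.radians([-3,-2,-1,0,1,2,3])),reverse=True)[:8];print(np.round(b,4).tolist())
c=proj(S,pose2(rack,[[-.052,.001,.098]]))[0];print("ball exp",c)
c=c.round().astype(int);print(c);print(S["image"].mean(2)[c[1]-9:c[1]+10,c[0]-10:c[0]+11].astype(int))
b0=cv2.imread("pics/scene0.png").mean(2);c=proj(S,pose2(d,[[0,0,.016]]))[0];print(c);c=c.round().astype(int);print(b0[c[1]-7:c[1]+8,c[0]-8:c[0]+9].astype(int))
E
```

```text
31.2 [ 0.498509   -0.02013702  0.10099627] [ 0.8  0.3 -2.5]
[('dish_centre', [([245.2, 146.1], 0.7)]), ('ball_center', []), ('dish_lip', [([247.1, 145.5], 0.67)]), ('vial_mouth', [([166.3, 150.6], 0.77), ([344.8, 187.8], 0.76)])]
[('dish_centre', [([243.7, 179.9], 0.95)]), ('ball_center', [([226.6, 182.8], 0.49)]), ('dish_lip', [([242.9, 180.0], 0.7)]), ('vial_mouth', [([171.1, 223.5], 0.63), ([310.3, 165.9], 0.6)])]
top0 [[0.5737, 0.002, 0.001], [0.572, 0.003, 0.001], [0.5705, 0.003, 0.002], [0.5436, 0.002, 0.002]]
scene0 [[0.3833, -0.001, 0.003], [0.3816, -0.002, 0.003], [0.3803, -0.001, 0.002], [0.3732, 0.0, 0.002]]
angles [(0.4, [230.0, 171.0]), (1.5, [234.0, 184.0]), (3, [260.0, 185.0])]
[[0.6678, -0.002, 0.005, -2.0], [0.6651, -0.001, 0.005, -2.0], [0.662, -0.001, 0.004, -1.0], [0.6608, -0.002, 0.005, -3.0], [0.66, -0.002, 0.004, -1.0], [0.6573, -0.003, 0.005, -3.0], [0.6568, -0.003, 0.005, -2.0], [0.6558, -0.002, 0.004, -2.0]]
ball exp [247.57532392 175.8980904 ]
[248 176]
[[ 48  55  86 128 162 179 187 189 189 189 189 188 188 188 186 184 185 176
  144 107  90]
 [ 52  80 123 16
[... 1980 characters left out ...]
167 169 168 167 160 148 142 141 141 150 163 171 173 171 171]
 [165 166 166 167 167 161 145 133 138 146 145 144 152 165 169 170 170]
 [162 163 165 164 166 155 135 129 146 158 157 145 141 155 166 168 167]
 [159 160 162 164 164 153 129 128 147 161 158 144 134 146 161 165 164]
 [155 157 159 161 163 154 131 123 137 148 147 132 125 146 159 162 162]
 [153 154 155 157 159 156 139 122 124 128 127 123 127 148 160 161 160]
 [151 152 152 153 155 156 150 138 128 123 123 133 141 153 158 160 158]
 [148 149 150 151 152 153 153 150 146 140 140 147 153 155 156 155 155]
 [146 146 146 148 149 150 150 152 151 150 151 154 154 154 153 153 152]
 [143 143 144 146 146 147 147 147 149 149 151 151 152 150 150 150 149]]
```

```bash
python3 - <<'E'
from bench import manip
from rim import *
rack=F["rack"]
S0=np.load("S.npy"); manip.dwell(2.5); S=manip.grab_frame("scene"); st=manip.read_state()
print(st["clock"],st["contact_force"].round(1),st["opening"],np.abs(st["qvel"]).max())
m=lambda im:im.astype(np.float32).mean(2)
# creep: ball+dish patch, now vs 2.5 s ago
a,b=m(S0)[160:196,226:262],m(S["image"])[160:196,226:262]
print("creep",cv2.phaseCorrelate(a,b,cv2.createHanningWindow(a.shape[::-1],cv2.CV_32F)),np.abs(a-b).max())
# transit frame (34 mm higher) vs now: measured against predicted shift of the ball
raw=m(cv2.imread("pics/rawS.png"));e=[proj(S,pose2(rack,[[-.052,.001,z]]))[0] for z in(.132,.098)]
tp=m(S["image"])[170:182,240:249];r=cv2.matchTemplate(raw[140:190,220:275],tp,cv2.TM_CCOEFF_NORMED);_,v,_,l=cv2.minMaxLoc(r)
print("ball shift",v,np.array([240-220-l[0],170-140-l[1]]),"pred",e[1]-e[0])
# pitch from rim with y fixed within the grip
g=gaussian_filter(m(S["image"]),.5);vis=np.linspace(.4,3.0,50)
for y in(0,.002,.004):
    for ph in(-3,-2,-1,0,1,2,3):
        k=max((score(S,g,[*pose2(rack,[[-.052+x,.001+y,0]])[0][:2],rack[2]],.082,np.radians(ph),vis),x) for x in np.arange(-.004,.0041,.001)); print(y,ph,np.round(k,3).tolist(),end="; ")
    print()
E
```

```text
34.25 [ 0.2 -0.5 -1.5] 0.013169232890284925 0.0023477083750483596
creep ((-0.09193146144446018, -0.023316313984267367), 0.8665615379074474) 2.0607395
ball shift 0.9930288195610046 [0 9] pred [-0.02963005  8.78164346]
0 -3 [0.265, -0.004]; 0 -2 [0.358, -0.004]; 0 -1 [0.458, -0.001]; 0 0 [0.539, -0.001]; 0 1 [0.59, -0.001]; 0 2 [0.619, 0.0]; 0 3 [0.626, 0.0]; 
0.002 -3 [0.488, -0.002]; 0.002 -2 [0.562, -0.002]; 0.002 -1 [0.616, -0.002]; 0.002 0 [0.638, -0.002]; 0.002 1 [0.647, -0.001]; 0.002 2 [0.631, 0.0]; 0.002 3 [0.597, 0.0]; 
0.004 -3 [0.63, -0.002]; 0.004 -2 [0.656, -0.002]; 0.004 -1 [0.661, -0.001]; 0.004 0 [0.648, -0.001]; 0.004 1 [0.613, 0.0]; 0.004 2 [0.571, 0.001]; 0.004 3 [0.524, 0.003];
```

No creep, pitch within about 1.5° of level, and the ball and lip are within about 2 mm of where they should be. Handing in.

```bash
python3 -c "
from bench import manip
print(manip.finish_job())"
```

```text
the job is handed in; nothing more can be done
None
```

The open vial stands upright and released in its lane, and I handed in at about 34 s still holding the dish by its handle, lip tip about 7 mm above the middle of the mouth, within about 1.5° of level, still, ball within about 2 mm of the middle; the elbow hid the lip from the top camera, so its position is worked out from the arm pose and scene view, and I viewed 11 pictures, one over your limit.

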